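# Index a cup three clicks round on the decorating turntable and hold it

## Robot

A 6-joint arm with a two-finger parallel gripper is mounted at the origin on the work surface. World frame = base frame: x ahead of the robot, y to its left, z up, the work surface at z = 0. Lengths are in mm, angles in rad, forces in N, time in s.
With the tool pointing down it reaches from about 350 to 925 mm from the base axis. Payload 6.4 kg.
Tool frame: the origin (TCP) lies between the finger pads, 19 mm behind the fingertips; this is the grasp point; z points along the fingers, y is the line along which they close (so a half turn about z gives the same grasp; the last joint's range is limited). The gripper opens to 85 mm and grips with 20 to 120 N. Pads are 22 mm wide; open, the fingers measure 114 mm over their backs; the gripper's body (76 mm by 85 mm) begins 54 mm behind the grasp point. The pads swing forward as they close: fully open they stand 13 mm farther back than shut.
Start: joints at [0.936, 0.245, 1.558, -0, 1.339, -0.174], TCP at [289.031, 582.216, 249.99] pointing down, gripper open.
Joint ranges: [-3.13, 3.13], [-1.02, 2.26], [0.13, 2.54], [-0.95, 4.09], [0.21, 2.88], [-2.74, 2.74]. Speed limits (rad/s): [2.57, 2.57, 3.14, 3.14, 3.14, 3.14].

## Interface

Orientations are given as a rotation vector (axis times angle).
In Python, from station import bot gives the robot as it stands.
- The arm moves only by the tool send_path, called after "Emit:" as a command line: name --argument value ..., lists and objects as JSON in quotes. Schema: {"type":"object","properties":{"plan":{"type":"array","items":{"type":"object","properties":{"sx":{"type":"number"},"sy":{"type":"number"},"sz":{"type":"number"},"turn":{"type":"number"},"jaw":{"type":"number"}},"additionalProperties":false,"required":["jaw"]},"minItems":1,"maxItems":20},"squeeze":{"type":"number"},"only":{"type":"string"},"quiet":{"type":"boolean"},"lines":{"type":"string"}},"required":["plan"],"additionalProperties":false}. plan is a list of rows, 1 to 20 of them, each an object with the fields sx, sy, sz (the shift in shares of 80 cm (1.0 is 80 cm)), turn (a turn about the tool's z in a scale on which 1.0 is 2 pi rad), jaw (the opening from 0.0 (shut) to 1.0 (fully open)); a field left out counts as zero (the opening has to be given); each row is the pose to reach, as a shift and turn from the pose commanded when the call began, along the tool's axes at that moment; what a row does not reach only later rows make up. A row lasts 1/10 s, in which the tool goes at most 50 mm and 0.15 rad, less where a joint would pass 70% of its speed; a pose out of reach is approached as far as the arm can. The fingers move at their own pace and stop on an object; squeeze is the grip in N (left out, the last holds). Time passes only in rows, so rows that do not move let the fingers close. The tool returns the time, the measured TCP pose, the force, the opening and the grip force at its end. only (a regular expression) keeps the lines of the reply that match it, lines (a string "A,B") keeps lines A to B, and quiet returns only ok. No shift or turn number may pass 1 either way. Input that does not fit is refused with a message, and nothing moves.
- bot.read_state(): the state, without advancing time (a new reading comes with each control period).
- bot.read_camera(name): name is "scene" or "top" or "wrist"; returns the picture (400x640x3 uint8, red, green, blue); there is no depth.
- bot.get_calibration(name): a dict with "intrinsics" (3x3 intrinsics, pixels), "R" (3x3) and "t" (3): a world point X has camera coordinates R X + t; the wrist camera has in their place "T_tool_cam" (4x4, takes a point from camera to tool coordinates, whose origin is the TCP and whose axes are the flange's). Camera axes: x right, y down, z forward; pixel columns grow to the right and rows downward; lengths in mm; the calibration is good to about 2 mm. The wrist camera is an equidistant fisheye: a pixel r from the principal point sees the ray r / f radians off the axis. A picture is of the moment at which its call begins: read the wrist's pose just before it. get_calibration takes no time and is no camera call.
- bot.hand_in(): hands the job in; it is judged then, once.
The state is a dict: "clock": time; "joint_pos": joint angles; "qvel": joint speeds; "joint_efforts": joint torques, N m; "tool_pos": TCP position; "tcp_rot": TCP orientation; "contact_force": force on the tool from outside, world axes, zero at the start; "torque": the same for the moment, N m; "opening": opening from 0.0 (shut) to 1.0 (fully open); "gripper_force": force on a finger pad.
Only numpy, scipy, OpenCV 4.12 (cv2) and the standard library are available. Lean on these libraries where they do the work, as an engineer would, in place of code of your own. Each camera call takes 0.05 s, during which the arm holds its last target. There are 200 camera calls.

## Task

Lift the off-white cup with the one blue flower up off its peg and stand it, still mouth down, in the middle of the turntable's wheel, setting it down gently. Then turn the black index knob clockwise (seen from above) from its home mark, counting three clicks and running no further, so that the next fifth of the cup faces the painter. Leave the other cups, the paint tub and the brush jar alone, and finish while still gripping the knob, holding it steady at the third stop.

Things in the scene. Friction and masses are not known exactly. Their poses are not given: they have to be found in the camera images.
- cup: off-white bisque tumbler with one small dry blue flower on its side, about 180 g, hanging mouth down on one of the pegs. Round, 80 mm tall, conical: 62 mm outside diameter at the mouth (below), 53 at the foot (above); 74 mm deep inside. Origin: centre of the mouth plane, z up. Grip it from above at any yaw, TCP about 55 mm above the origin, 20 N
- rack: fixed wooden peg rack: board 330 x 85 x 18 mm on the table, origin at the centre of its underside, x along the row of pegs. Pegs at x = -120, 0, +120 mm, 16 mm thick with a 32 mm pad on top, 112 mm above the table: a hanging cup's mouth is 38 mm, its foot 118 mm above the table, and it comes off when raised more than 74 mm
- wheel_top (a point): centre of the top face of the turntable's round aluminium wheel (180 mm diameter, engraved rings, a red mark on its rim), 62 mm above the table, z up. The wheel turns with the knob, one to one and the same way, through a belt under the cover
- turntable: fixed grey housing, 340 mm long (y) x 115 mm (wider round the wheel), top 44 mm high, origin at the centre of its underside. Wheel axis at y = +100 mm, knob axis at y = -100 mm (x = 0). Round the knob is a steel dividing plate, 100 mm wide, top 54 mm above the table, with fifteen ticks; the broad red one on its -x side is the home mark
- knob_grip (a point): point on the knob's upright axis at the height to grip, 88 mm above the table. The knob: a bar grip 52 mm long (the point's x) and 16 mm thick (y), from 64 to 101 mm above the table, on a 58 mm round skirt. A white line on the bar points along the point's -x, at the red home mark at the start. The point turns with the knob; grip with about 25 N
- knob (a joint): angle of the index knob in rad: 0 at the home mark, where it starts; grows clockwise seen from above. Fifteen sprung stops a turn, 0.419 rad (24 degrees) apart, so the third is at 1.257. It resists up to half-way to each next stop with at most about 0.2 N m, then pulls on into that stop; at a stop the torque is nearly nil and it stays
- cup_yellow: yellow tumbler with white bands, same size as the cup, hanging on another peg, origin at its mouth: a bystander
- cup_teal: teal tumbler with a white and blue band, same size as the cup, hanging on another peg, origin at its mouth: a bystander
- paint_tub: clear square tub of green paint, 70 x 70 x 42 mm, on the table, origin under its centre: a bystander
- brush_jar: white jar with four brushes in it, 68 mm wide, 85 mm high, brush tips up to 210 mm high, origin under its centre: a bystander

How it is judged (in metres and radians):
On the way, in this order (a step that is already met when the one before it is completed fails the run):
1. the cup is lifted up clear of its peg in the gripper (z of cup in the frame of rack above 0.114 m and contact force between the fingers and cup above 0.5 N), for 0.1 s.
2. the cup stands mouth down in the middle of the wheel, let go, with the knob still at its home stop (horizontal distance between cup and wheel_top below 0.012 m and z of cup in the frame of wheel_top between -0.004 and 0.004 m and angle between cup's own z axis and vertical below 0.06 rad and contact force between the fingers and cup below 0.05 N and linear speed of cup below 0.03 m/s and value of joint knob between -0.15 and 0.15 rad), for 0.2 s.
3. the fingers have turned the knob over the first click (value of joint knob above 0.25 rad and contact force between the fingers and knob above 0.5 N).
4. the gripped knob has come to the third stop (value of joint knob between 1.167 and 1.347 rad and contact force between the fingers and knob above 2 N), for 0.3 s.
At the end, for the whole second after the job is handed in: The fingers grip the knob (over 2 N) and hold it still at the third stop, 1.257 rad within 0.09 rad (5 degrees); the cup stands still and upright, mouth down, on the wheel, its axis within 12 mm of the wheel's, touched by nothing but the wheel (all of step 4 and velocity of joint knob between -0.1 and 0.1 rad/s and horizontal distance between cup and wheel_top below 0.012 m and z of cup in the frame of wheel_top between -0.004 and 0.004 m and angle between cup's own z axis and vertical below 0.06 rad and linear speed of cup below 0.02 m/s and contact force between each of the arm, the fingers and cup below 0.05 N); the arm keeps its last pose, push and grip.
It fails at once if the knob was run past the third stop, more than half-way to the fourth (value of joint knob above 1.466 rad).
It fails at once if the knob was turned the wrong way, over a click anticlockwise (value of joint knob below -0.22 rad).
It fails at once if the cup was dropped (z of cup in the frame of rack above 0.066 m and z of cup in the frame of wheel_top above 0.01 m and contact force between the fingers and cup below 0.02 N and linear speed of cup above 0.3 m/s).
It fails at once if a bystander was moved (distance of any of cup_yellow, cup_teal, paint_tub, brush_jar from where it was at the start of the episode above 0.02 m).
It also fails if it takes over 67 s, if anything falls off the work surface, if the arm or the gripper's body presses on something with over 40 N, if the wrist force passes 120 N, or if a joint passes its speed limit or range.

## Working session

There is one attempt and no reset: what is moved stays moved. The work goes in short steps, Python scripts to look and compute and a tool call to move; the robot and the scene stay as the last step left them, time stands still between calls to the robot, and variables do not carry over. Pictures are saved under pics/ and viewed, at most 11 in all, crops included, and the job is handed in when it is done.

```bash
ls; mkdir -p pics; python3 - <<'E'
from station import bot
import cv2
s=bot.read_state(); print(s['tool_pos'],s['tcp_rot'],s['opening'],s['clock'])
for n in ['scene','top','wrist']:
    cv2.imwrite(f'pics/{n}0.png',bot.read_camera(n)[:,:,::-1])
    print(n,bot.get_calibration(n))
E
```

```text
pics
station.py
[288.72604281 581.75873054 248.8665013 ] [-7.17312563e-01 -3.05782280e+00  2.85443618e-03] 0.9981104230413455 0.0
scene {'intrinsics': array([[489.4335152 ,   0.        , 315.57526625],
       [  0.        , 489.4335152 , 199.87882853],
       [  0.        ,   0.        ,   1.        ]]), 'R': array([[-0.77634303,  0.6302868 ,  0.00548223],
       [ 0.5024601 ,  0.6240996 , -0.59835903],
       [-0.38055926, -0.46177726, -0.80120934]]), 't': array([ 473.13044504, -211.78205455, 1508.15406915])}
top {'intrinsics': array([[406.38246104,   0.        , 320.80174444],
       [  0.        , 406.38246104, 207.42346005],
       [  0.        ,   0.        ,   1.        ]]), 'R': array([[ 1.89131784e-03, -9.99970532e-01, -7.44030438e-03],
       [-9.87015064e-01, -6.71670317e-04, -1.60626314e-01],
       [ 1.60616584e-01,  7.64748791e-03, -9.86987249e-01]]), 't': array([ -21.12495218,  581.07292423, 1021.83333626])}
wrist {'intrinsics': array([[309.70691629,   0.        , 320.9844963 ],
       [  0.        , 309.70691629, 192.5561016 ],
       [  0.        ,   0.        ,   1.        ]]), 'T_tool_cam': array([[ 3.32171780e-04, -9.61315330e-01, -2.75450043e-01,
         6.85588471e+01],
       [ 9.99999831e-01,  4.50786699e-04, -3.67313213e-04,
        -5.99943315e-01],
       [ 4.77273038e-04, -2.75449875e-01,  9.61315317e-01,
        -1.23658442e+02],
       [ 0.00000000e+00,  0.00000000e+00,  0.00000000e+00,
         1.00000000e+00]])}
```

View pics/scene0.png

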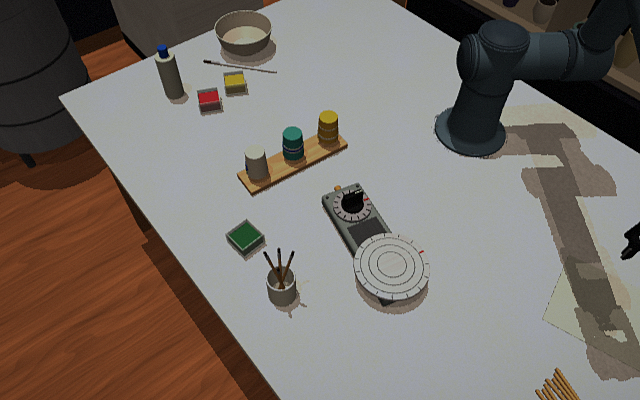

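View pics/top0.png

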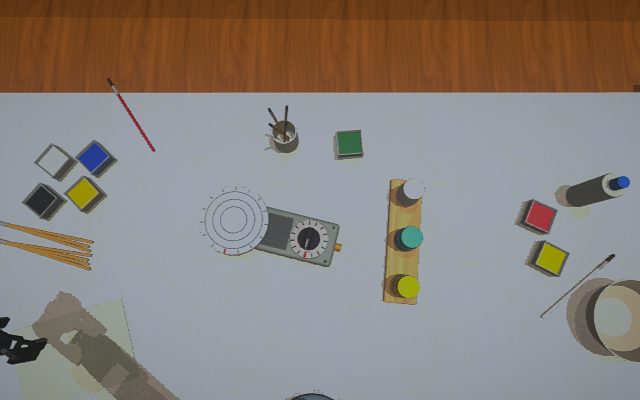

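View pics/wrist0.png

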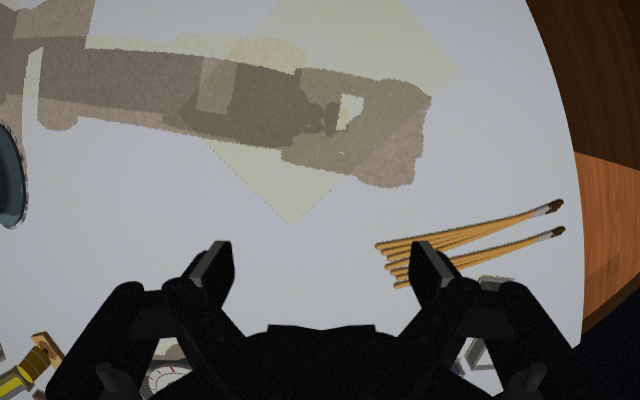

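Scene view: white cup (257,160), wheel (392,265), knob (352,200). Top view: cup foot (413,188), wheel (234,220), knob (308,238), with the red home mark at its lower side. I'll crop in for sharper pixels.

```bash
python3 - <<'E'
import cv2,numpy as np
t=cv2.imread('pics/top0.png');s=cv2.imread('pics/scene0.png')
a=cv2.resize(t[170:310,190:440],None,fx=3.2,fy=3.2,interpolation=cv2.INTER_CUBIC)[:,:800]
cv2.imwrite('pics/tc.png',a)
b=cv2.resize(s[105:310,235:440],None,fx=2.9,fy=2.9,interpolation=cv2.INTER_CUBIC)
cv2.imwrite('pics/sc.png',b)
E
```

```text
(no output)
```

View pics/tc.png

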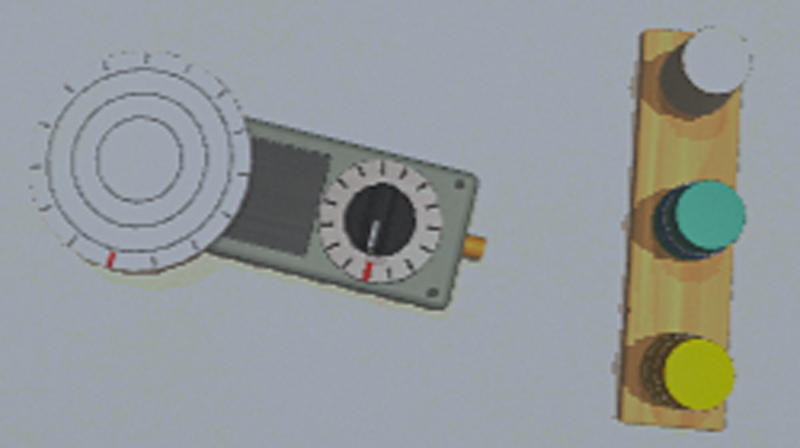

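View pics/sc.png

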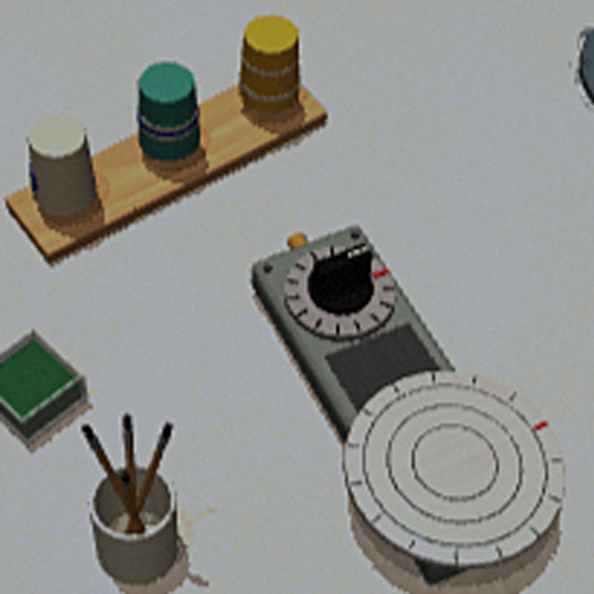

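```bash
cat > h.py <<'E'
import numpy as np
from scipy.optimize import least_squares
from station import bot
from scipy.spatial.transform import Rotation as Ro
C={n:bot.get_calibration(n) for n in('scene','top','wrist')}
def proj(n,X,pose=None):
    c=C[n];K=c['intrinsics']
    if n!='wrist':
        p=K@(c['R']@X+c['t']); return p[:2]/p[2]
    T=c['T_tool_cam']; R=Ro.from_rotvec(pose[1]).as_matrix()
    q=T[:3,:3].T@(R.T@(X-pose[0])-T[:3,3]); r=np.hypot(*q[:2]); th=np.arctan2(r,q[2])
    return K[:2,2]+K[0,0]*th*q[:2]/r
def tri(obs,z=None):
    "obs: list of (cam,pixel,pose)"
    f=lambda X:np.concatenate([proj(n,np.r_[X[:2],z] if z is not None else X,p)-u for n,u,p in obs])
    r=least_squares(f,[550,0,60.] if z is None else [550,0.]); return r.x,np.abs(r.fun).max()
E
python3 - <<'E'
from h import *
np.set_printoptions(precision=1,suppress=True)
T=lambda u,v:('top',np.array([(u+.5)/3.2-.5+190,(v+.5)/3.2-.5+170]),None)
S=lambda u,v:('scene',np.array([(u+.5)/2.9-.5+235,(v+.5)/2.9-.5+105]),None)
P={'cup':((717,60),(60,136),118),'teal':((710,215),(167,82),118),'yel':((698,373),(271,34),118),'wheel':((140,159),(455,463),62),'plate':((380,221),(341,291),54),'tub':None,
'wred':((111,261),(540,427),62),'kred':((368,271),(381,273),54)}
for k,v in P.items():
    if v:
        a=T(*v[0]);b=S(*v[1]); print(k,tri([a,b]),tri([a],v[2])[0],tri([b],v[2])[0])
s=bot.read_state();R=Ro.from_rotvec(s['tcp_rot']).as_matrix();print(R)
E
```

```text
cup (array([ 615.9, -248.7,  118.3]), np.float64(0.7364610909352507)) [ 617.2 -250.1] [ 614.7 -247. ]
teal (array([ 497.4, -240.4,  118.2]), np.float64(0.10093777908457469)) [ 497.5 -240.6] [ 497.1 -240.3]
yel (array([ 380.2, -227.5,  119.4]), np.float64(0.0098254536886202)) [ 380.2 -227.8] [ 379.3 -228.6]
wheel (array([546.4, 205.1,  65.1]), np.float64(0.2346820830703109)) [547.3 205.3] [544.5 204.5]
plate (array([497.7,  11.9,  54.2]), np.float64(0.243185133954114)) [498.1  11.4] [497.1  12.2]
wred (array([465.6, 224.9,  62.4]), np.float64(0.21782058526810033)) [465.2 225.5] [465.7 224.4]
kred (array([457.6,  20.9,  56.9]), np.float64(0.17749787508120107)) [458.   20.7] [455.6  19.8]
[[-0.9  0.4 -0. ]
 [ 0.4  0.9 -0. ]
 [ 0.  -0.  -1. ]]
```

```bash
cat >> h.py <<'E'
def delta(goal,yang=None,cmd=None):
    "tool-axis shift to world goal, and turn making tool y point at yang degrees"
    s=bot.read_state();R=Ro.from_rotvec(s['tcp_rot']).as_matrix()
    a=np.degrees(np.arctan2(R[1,1],R[0,1]))
    d=R.T@(np.array(goal)-(s['tool_pos'] if cmd is None else np.array(cmd)))
    print(np.round(d,1),'yang',round(a,2),'turn',None if yang is None else round(np.radians(a-yang),4),'t',s['clock'],np.round(s['tool_pos'],1))
def snap(n,f):
    import cv2
    s=bot.read_state(); cv2.imwrite('pics/'+f,bot.read_camera(n)[:,:,::-1])
    np.savez('pics/'+f+'.npz',p=s['tool_pos'],r=s['tcp_rot'])
E
python3 -c "
from h import *
delta([610,120,270],84.9,[289.03,582.2,250])"
```

```text
[-493.  -271.3  -19.7] yang 63.6 turn -0.3718 t 0.15 [288.8 581.9 249.1]
```

The manual's scale: shifts go in shares of 80 cm and turns go in shares of 2 pi rad. Converting my numbers, -493 mm / 800 = -0.6163, -480 mm / 800 = -0.6, -0.372 rad / 6.2832 = -0.0592.

Emit:
send_path --plan '[{"sx": -0.0313,"sy": -0.0175,"sz": -0.0013,"turn": -0.0032,"jaw": 1},{"sx": -0.0875,"sy": -0.0475,"sz": -0.0038,"turn": -0.0095,"jaw": 1},{"sx": -0.14,"sy": -0.0763,"sz": -0.0063,"turn": -0.0159,"jaw": 1},{"sx": -0.1938,"sy": -0.1063,"sz": -0.0088,"turn": -0.0223,"jaw": 1},{"sx": -0.2463,"sy": -0.135,"sz": -0.0113,"turn": -0.0286,"jaw": 1},{"sx": -0.3,"sy": -0.1638,"sz": -0.0138,"turn": -0.035,"jaw": 1},{"sx": -0.3525,"sy": -0.1938,"sz": -0.0163,"turn": -0.0414,"jaw": 1},{"sx": -0.4063,"sy": -0.2225,"sz": -0.0188,"turn": -0.0477,"jaw": 1},{"sx": -0.4588,"sy": -0.2525,"sz": -0.0213,"turn": -0.0525,"jaw": 1},{"sx": -0.5125,"sy": -0.2813,"sz": -0.0238,"turn": -0.0573,"jaw": 1},{"sx": -0.5625,"sy": -0.31,"sz": -0.025,"turn": -0.0592,"jaw": 1},{"sx": -0.6,"sy": -0.3313,"sz": -0.025,"turn": -0.0592,"jaw": 1},{"sx": -0.6163,"sy": -0.3388,"sz": -0.025,"turn": -0.0592,"jaw": 1},{"sx": -0.6163,"sy": -0.3388,"sz": -0.025,"turn": -0.0592,"jaw": 1},{"sx": -0.6163,"sy": -0.3388,"sz": -0.025,"turn": -0.0592,"jaw": 1}]'

```text
clock: 1.65
tool_pos: [609.5, 121.2, 269.6]
tcp_rot: [-0.138, -3.137, -0.001]
contact_force: [-0.9, 0.1, 0.7]
opening: 0.995
gripper_force: 0.0
```

```bash
python3 -c "
from h import *
snap('wrist','w1.png')
delta([610,-245,250],84.9)"
```

```text
[ -32.7 -365.2   19.6] yang 85.0 turn 0.0017 t 1.7 [609.3 121.6 269.7]
```

View pics/w1.png

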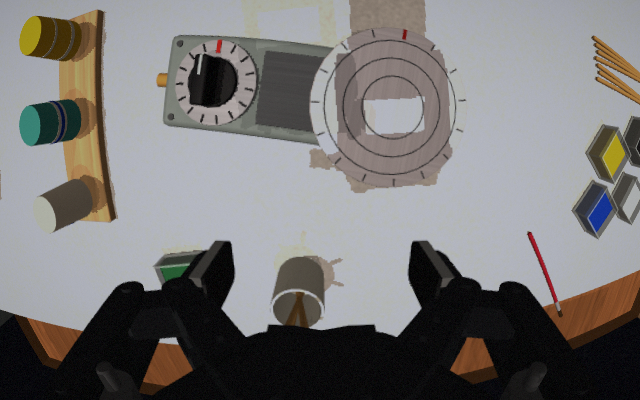

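Wrist view: wheel centre near (391,107), dividing plate (216,82) with red mark at (219,46), cup foot (48,213).

```bash
python3 - <<'E'
from h import *
np.set_printoptions(precision=1,suppress=True)
z=np.load('pics/w1.png.npz');pose=(z['p'],z['r'])
T=lambda u,v:('top',np.array([(u+.5)/3.2-.5+190,(v+.5)/3.2-.5+170]),None)
S=lambda u,v:('scene',np.array([(u+.5)/2.9-.5+235,(v+.5)/2.9-.5+105]),None)
W=lambda u,v:('wrist',np.array([u,v]),pose)
for k,a,b,c,h in [('wheel',(140,159),(455,463),(391,107),62),('plate',(380,221),(341,291),(216,82),54),('cup',(717,60),(60,136),(48,213),118),('kred',(368,271),(381,273),(219,46),54)]:
    o=[T(*a),S(*b),W(*c)]; print(k,tri(o),tri(o,h)[0],tri(o[2:],h)[0],'tw',tri(o[::2]))
delta([575,-240,270],84.9)
# refine wheel: correlate ring darkness in wrist image over centre
import cv2
g=cv2.imread('pics/w1.png')
g=cv2.cvtColor(g,cv2.COLOR_BGR2GRAY).astype(np.float32); bh=cv2.morphologyEx(g,cv2.MORPH_BLACKHAT,np.ones((7,7)))
bh=np.minimum(bh,40);bh=cv2.GaussianBlur(bh,(0,0),1)
th=np.linspace(0,2*np.pi,120)
best=[]
for r in np.arange(26,82,1.0):
  for cx in np.arange(538,557,1.):
    for cy in np.arange(197,213,1.):
      p=np.array([proj('wrist',np.array([cx+r*np.cos(t),cy+r*np.sin(t),62]),pose) for t in th[::5]]).astype(np.float32)
      best.append((cv2.remap(bh,p[None,:,0],p[None,:,1],1).mean(),r,cx,cy))
best.sort(reverse=True)
for b in best[:14]:print(np.array(b))
E
```

```text
wheel (array([546.2, 202.4,  61.1]), np.float64(1.1789782174035963)) [546.2 202.3] [546.4 201.2] tw (array([546.4, 200.8,  66.3]), np.float64(1.3480356762233612))
plate (array([498.7,  12.1,  54.3]), np.float64(0.47224437182950396)) [498.7  12. ] [499.   12.1] tw (array([498.7,  11.3,  51.5]), np.float64(0.13172676831678132))
cup (array([ 616.8, -249.6,  111.9]), np.float64(1.3672191246364207)) [ 616.1 -245.2] [ 615.5 -239.2] tw (array([ 618.4, -252.3,  108.2]), np.float64(0.34362941182251916))
kred (array([458.5,  20.5,  57.2]), np.float64(0.5375295977754035)) [457.7  19.6] [458.   19.3] tw (array([458.5,  20.2,  56.4]), np.float64(0.2308601625524318))
[   2.6 -363.3   -0.4] yang 85.0 turn 0.0017 t 1.7 [609.3 121.6 269.7]
[ 24.9  74.  546.  203. ]
[ 24.9  34.  547.  203. ]
[ 24.7  74.  547.  203. ]
[ 24.5  34.  546.  203. ]
[ 24.1  54.  546.  203. ]
[ 23.9  54.  547.  203. ]
[ 23.  74. 546. 202.]
[ 22.9  34.  547.  204. ]
[ 22.8  74.  547.  202. ]
[ 22.7  34.  546.  204. ]
[ 22.3  35.  547.  203. ]
[ 22.3  34.  547.  202. ]
[ 22.1  35.  546.  203. ]
[ 22.  34. 546. 202.]
```

```bash
python3 -c "
from h import *
delta([617,-249,210],84.9)"
```

Emit:
send_path --plan '[{"sx": -0.0038,"sy": -0.0313,"sz": 0.005,"jaw": 1},{"sx": -0.0088,"sy": -0.0813,"sz": 0.0125,"jaw": 1},{"sx": -0.0138,"sy": -0.1338,"sz": 0.0213,"jaw": 1},{"sx": -0.02,"sy": -0.1863,"sz": 0.03,"jaw": 1},{"sx": -0.025,"sy": -0.2388,"sz": 0.0388,"jaw": 1},{"sx": -0.0313,"sy": -0.2913,"sz": 0.0475,"jaw": 1},{"sx": -0.0363,"sy": -0.3438,"sz": 0.0563,"jaw": 1},{"sx": -0.0425,"sy": -0.3938,"sz": 0.065,"jaw": 1},{"sx": -0.0475,"sy": -0.435,"sz": 0.0725,"jaw": 1},{"sx": -0.05,"sy": -0.4563,"sz": 0.075,"jaw": 1},{"sx": -0.05,"sy": -0.4613,"sz": 0.075,"jaw": 1},{"sx": -0.05,"sy": -0.4613,"sz": 0.075,"jaw": 1},{"sx": -0.05,"sy": -0.4613,"sz": 0.075,"jaw": 1}]'

```text
clock: 3.0
tool_pos: [617.6, -249.0, 210.5]
tcp_rot: [0.136, 3.138, 0.0]
contact_force: [0.2, -0.3, 0.2]
opening: 1.001
gripper_force: 0.0
```

```bash
python3 -c "
from h import *
snap('wrist','w2.png')
import cv2
cv2.imwrite('pics/w2c.png',cv2.resize(cv2.imread('pics/w2.png')[100:350,170:470],None,fx=2.4,fy=2.4,interpolation=2))
delta([617,-249,93],84.9)
s=bot.read_state();print(proj('wrist',np.array([617,-249,118]),(s['tool_pos'],s['tcp_rot'])))"
```

```text
[  0.7   0.  117.5] yang 85.03 turn 0.0023 t 3.05 [ 617.6 -249.1  210.5]
[322.52150009 200.83836845]
```

View pics/w2c.png

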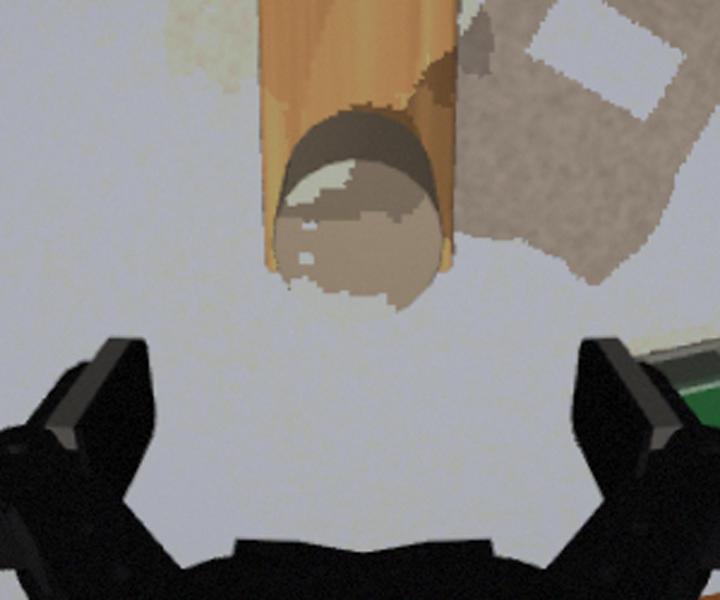

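To row units: 117.5 mm / 800 = 0.1469, -1.8 mm / 800 = -0.0023.

Emit:
send_path --plan '[{"sx": 0.0013,"sy": -0.0023,"sz": 0.0188,"jaw": 1},{"sx": 0.0013,"sy": -0.0023,"sz": 0.05,"jaw": 1},{"sx": 0.0013,"sy": -0.0023,"sz": 0.0813,"jaw": 1},{"sx": 0.0013,"sy": -0.0023,"sz": 0.11,"jaw": 1},{"sx": 0.0013,"sy": -0.0023,"sz": 0.1313,"jaw": 1},{"sx": 0.0013,"sy": -0.0023,"sz": 0.1425,"jaw": 1},{"sx": 0.0013,"sy": -0.0023,"sz": 0.1469,"jaw": 1},{"sx": 0.0013,"sy": -0.0023,"sz": 0.1469,"jaw": 1},{"sx": 0.0013,"sy": -0.0023,"sz": 0.1469,"jaw": 0.5},{"sx": 0.0013,"sy": -0.0023,"sz": 0.1469,"jaw": 0.3},{"sx": 0.0013,"sy": -0.0023,"sz": 0.1469,"jaw": 0.3},{"sx": 0.0013,"sy": -0.0023,"sz": 0.1469,"jaw": 0.3},{"sx": 0.0013,"sy": -0.0023,"sz": 0.1469,"jaw": 0.3}]' --squeeze 20

```text
clock: 4.35
tool_pos: [616.8, -252.7, 93.9]
tcp_rot: [0.139, 3.137, -0.001]
contact_force: [-0.8, 1.4, 5.7]
opening: 0.653
gripper_force: 20.2
```

To row units: -110 mm / 800 = -0.1375, -108 mm / 800 = -0.135.

Emit:
send_path --plan '[{"sz": -0.0063,"jaw": 0.3},{"sz": -0.0188,"jaw": 0.3},{"sz": -0.0375,"jaw": 0.3},{"sz": -0.0588,"jaw": 0.3},{"sz": -0.0813,"jaw": 0.3},{"sz": -0.1038,"jaw": 0.3},{"sz": -0.1238,"jaw": 0.3},{"sz": -0.135,"jaw": 0.3},{"sz": -0.1375,"jaw": 0.3},{"sz": -0.1375,"jaw": 0.3},{"sz": -0.1375,"jaw": 0.3}]'

```text
clock: 5.45
tool_pos: [615.5, -252.2, 201.3]
tcp_rot: [-0.139, -3.137, -0.002]
contact_force: [0.2, -0.5, -2.1]
opening: 0.654
gripper_force: 21.1
```

```bash
python3 -c "
from h import *
snap('wrist','w3.png');snap('scene','s3.png')
import cv2
a=cv2.imread('pics/w3.png')[130:330,220:420];b=cv2.imread('pics/s3.png')[60:260,200:400]
cv2.imwrite('pics/m3.png',cv2.resize(cv2.hconcat([a,b]),None,fx=2,fy=2,interpolation=2))
delta([546.5,203.8,204],84.9)"
```

```text
[109.2 448.1  -2.2] yang 84.91 turn 0.0002 t 5.55 [ 615.5 -252.2  201.2]
```

View pics/m3.png

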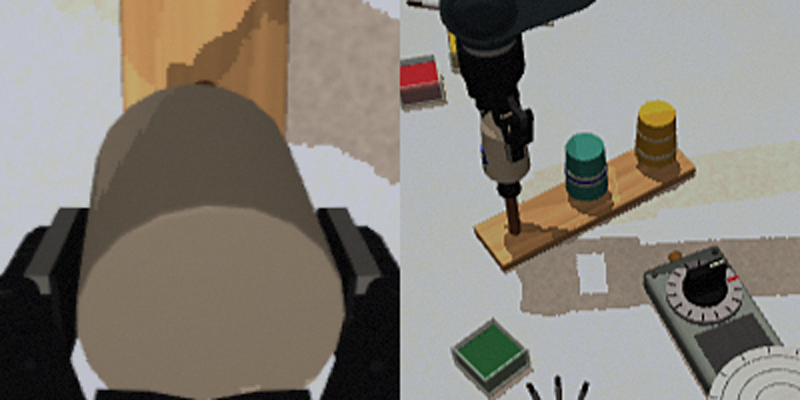

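Cup is held clear of its peg; the foot ellipse (crop x 77–346) looks slightly tilted in the grip. I'll fit foot and mouth circles to get the mouth offset.

```bash
python3 - <<'E'
from h import *
np.set_printoptions(precision=2,suppress=True)
I=(np.zeros(3),np.zeros(3)); th=np.linspace(0,2*np.pi,360)
def ring(c,r,z): return np.array([proj('wrist',np.array([c[0]+r*np.cos(t),c[1]+r*np.sin(t),z]),I) for t in th])
px=lambda P:np.array(P)/2.+[220,130]
F=px([(211,205),(150,222),(275,222),(77,300),(346,300)]);M=px([(205,83),(140,105),(97,165),(255,97),(275,120)])
def fit(P,r,z):
    f=lambda c:[np.min(np.hypot(*(ring(c,r,z)-p).T)) if 0 else (lambda d:d[np.argmin(abs(d))])(np.hypot(*(P_-p).T)) for p in P for P_ in [ring(c,r,z)]]
    return least_squares(f,[0,0.],diff_step=1e-2,x_scale=1,method='lm' ) if 0 else __import__('scipy.optimize').optimize.minimize(lambda c:np.sum(np.square(f(c))),[0.3,0.3],method='Nelder-Mead')
for z0 in (0,-4,4):
  a=fit(F,26.5,-25+z0);b=fit(M,31,55+z0);print(z0,'foot',a.x,a.fun,'mouth',b.x,b.fun)
E
```

```text
0 foot [-0.91  0.94] 4.639324290754439 mouth [-0.59 -2.28] 6.981893919197361
-4 foot [0.65 0.86] 15.67107748298207 mouth [ 0.22 -1.98] 6.666202026250852
4 foot [-2.36  0.92] 9.119132208049676 mouth [-1.26 -2.45] 9.177155047516989
```

To row units: 449 mm / 800 = 0.5613, 110 mm / 800 = 0.1375.

Emit:
send_path --plan '[{"sx": 0.0025,"sy": 0.0125,"jaw": 0.3},{"sx": 0.01,"sy": 0.04,"sz": -0.0013,"jaw": 0.3},{"sx": 0.02,"sy": 0.08,"sz": -0.0025,"jaw": 0.3},{"sx": 0.0313,"sy": 0.1275,"sz": -0.0038,"jaw": 0.3},{"sx": 0.0438,"sy": 0.1775,"sz": -0.0038,"jaw": 0.3},{"sx": 0.0563,"sy": 0.2288,"sz": -0.0038,"jaw": 0.3},{"sx": 0.0688,"sy": 0.28,"sz": -0.0038,"jaw": 0.3},{"sx": 0.0813,"sy": 0.3313,"sz": -0.0038,"jaw": 0.3},{"sx": 0.0938,"sy": 0.3825,"sz": -0.0038,"jaw": 0.3},{"sx": 0.105,"sy": 0.4313,"sz": -0.0038,"jaw": 0.3},{"sx": 0.115,"sy": 0.475,"sz": -0.0038,"jaw": 0.3},{"sx": 0.1238,"sy": 0.51,"sz": -0.0038,"jaw": 0.3},{"sx": 0.1313,"sy": 0.5375,"sz": -0.0038,"jaw": 0.3},{"sx": 0.135,"sy": 0.5538,"sz": -0.0038,"jaw": 0.3},{"sx": 0.1375,"sy": 0.5613,"sz": -0.0038,"jaw": 0.3},{"sx": 0.1375,"sy": 0.5613,"sz": -0.0038,"jaw": 0.3},{"sx": 0.1375,"sy": 0.5613,"sz": -0.0038,"jaw": 0.3},{"sx": 0.1375,"sy": 0.5613,"sz": -0.0038,"jaw": 0.3}]'

```text
clock: 7.35
tool_pos: [546.6, 203.6, 205.5]
tcp_rot: [-0.141, -3.138, 0.0]
contact_force: [-0.1, -0.8, -2.2]
opening: 0.654
gripper_force: 21.1
```

```bash
python3 -c "
from h import *
snap('scene','s4.png')
delta([546.5,203.8,121])
for i in range(4): bot.read_camera('top'); s=bot.read_state();print(s['tool_pos'],s['contact_force'])"
```

```text
[ 0.1  0.2 84.5] yang 84.84 turn None t 7.4 [546.6 203.6 205.5]
[546.55162849 203.6812647  205.46530583] [ 0.14864706  0.4878377  -1.98613152]
[546.52061289 203.79237291 205.48854671] [-0.12996887  0.72476756 -0.85999403]
[546.51047191 203.90226169 205.4921697 ] [ 0.2757667   0.09776049 -1.50401047]
[546.46294101 204.03301152 205.50761512] [-0.516333   -0.34826742 -2.65668407]
```

To row units: 83.5 mm / 800 = 0.1044, 82 mm / 800 = 0.1025.

Emit:
send_path --plan '[{"sy": 0.0013,"sz": 0.0125,"jaw": 0.3},{"sx": 0.0006,"sy": 0.0013,"sz": 0.0325,"jaw": 0.3},{"sx": 0.0006,"sy": 0.0013,"sz": 0.055,"jaw": 0.3},{"sx": 0.0006,"sy": 0.0013,"sz": 0.075,"jaw": 0.3},{"sx": 0.0006,"sy": 0.0013,"sz": 0.09,"jaw": 0.3},{"sx": 0.0006,"sy": 0.0013,"sz": 0.0988,"jaw": 0.3},{"sx": 0.0006,"sy": 0.0013,"sz": 0.1025,"jaw": 0.3},{"sx": 0.0006,"sy": 0.0013,"sz": 0.1044,"jaw": 0.3},{"sx": 0.0006,"sy": 0.0013,"sz": 0.1044,"jaw": 0.3},{"sx": 0.0006,"sy": 0.0013,"sz": 0.1044,"jaw": 0.3}]'

```text
clock: 8.6
tool_pos: [546.4, 205.6, 122.8]
tcp_rot: [0.139, 3.137, 0.0]
contact_force: [-0.5, -0.3, -2.0]
opening: 0.651
gripper_force: 21.1
```

Emit:
send_path --plan '[{"sz": 0.0006,"jaw": 0.3},{"sz": 0.0013,"jaw": 0.3},{"sz": 0.0016,"jaw": 0.3},{"sz": 0.0016,"jaw": 0.3}]'

```text
clock: 9.0
tool_pos: [545.9, 205.5, 120.7]
tcp_rot: [-0.139, -3.138, 0.0]
contact_force: [0.1, -0.0, -1.7]
opening: 0.655
gripper_force: 21.1
```

To row units: 1 mm / 800 = 0.0013, 0.5 mm / 800 = 0.0006.

Emit:
send_path --plan '[{"sz": 0.0006,"jaw": 0.3},{"sz": 0.0013,"jaw": 0.3},{"sz": 0.0013,"jaw": 0.3}]' --only "pos|contact"

```text
tool_pos: [545.8, 205.5, 119.6]
contact_force: [1.4, -0.8, -3.1]
```

Emit:
send_path --plan '[{"sz": 0.0006,"jaw": 0.3},{"sz": 0.0013,"jaw": 0.3},{"sz": 0.0013,"jaw": 0.3}]' --only "pos|contact"

```text
tool_pos: [546.0, 205.5, 118.9]
contact_force: [-0.6, 0.4, 0.1]
```

Emit:
send_path --plan '[{"sz": 0.0006,"jaw": 0.3},{"sz": 0.001,"jaw": 0.3},{"sz": 0.001,"jaw": 0.3}]' --only "pos|contact"

```text
tool_pos: [546.4, 205.4, 118.8]
contact_force: [-2.1, -2.0, 6.5]
```

Emit:
send_path --plan '[{"jaw": 0.66},{"jaw": 0.68},{"jaw": 0.72},{"jaw": 0.8},{"jaw": 0.9},{"jaw": 1},{"jaw": 1},{"jaw": 1}]'

```text
clock: 10.7
tool_pos: [545.9, 205.5, 117.9]
tcp_rot: [-0.139, -3.138, -0.0]
contact_force: [-0.2, 0.1, 0.4]
opening: 0.995
gripper_force: 0.0
```

Emit:
send_path --plan '[{"sz": -0.0125,"jaw": 1},{"sz": -0.0375,"jaw": 1},{"sz": -0.075,"jaw": 1},{"sz": -0.1188,"jaw": 1},{"sz": -0.15,"jaw": 1},{"sz": -0.1625,"jaw": 1},{"sz": -0.1625,"jaw": 1},{"sz": -0.1625,"jaw": 1}]'

```text
clock: 11.5
tool_pos: [545.3, 205.4, 246.6]
tcp_rot: [-0.139, -3.137, 0.001]
contact_force: [-0.1, -0.3, -0.6]
opening: 1.0
gripper_force: 0.0
```

```bash
python3 -c "
from h import *
import cv2
snap('wrist','w5.png');snap('top','t5.png')
a=cv2.imread('pics/w5.png')[50:350,170:470];b=cv2.imread('pics/t5.png')[180:280,180:280]
cv2.imwrite('pics/m5.png',cv2.hconcat([cv2.resize(a,(400,400)),cv2.resize(b,(400,400),interpolation=2)]))
delta([498.3,12,200],75.9)
z=np.load('pics/w5.png.npz')
print(proj('wrist',np.array([546.5,203.8,142]),(z['p'],z['r'])),proj('top',np.array([546.5,203.8,142])))"
```

```text
[  29.1 -196.6   46.1] yang 84.91 turn 0.1573 t 11.6 [544.9 205.3 245.8]
[320.63052742 198.86945329] [226.66079758 215.25942102]
```

View pics/m5.png

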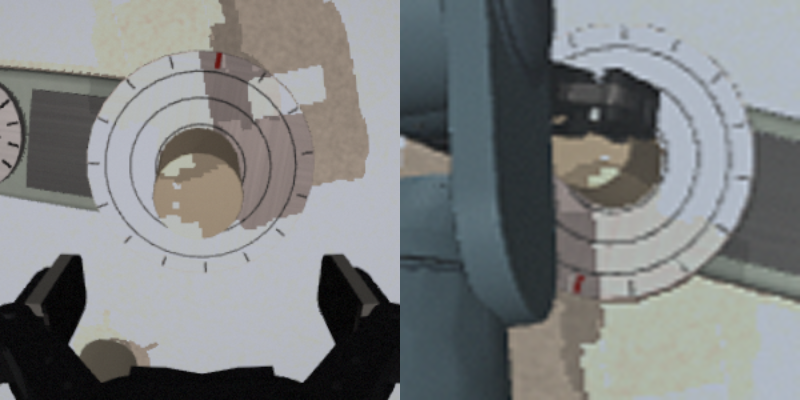

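Cup stands upright, foot circle centre within ~2 mm of the wheel's axis. On to the knob.

To row units: -196.5 mm / 800 = -0.2456, -192 mm / 800 = -0.24, 0.157 rad / 6.2832 = 0.025.

Emit:
send_path --plan '[{"sx": 0.0038,"sy": -0.025,"sz": 0.0025,"turn": 0.0032,"jaw": 1},{"sx": 0.0113,"sy": -0.075,"sz": 0.01,"turn": 0.0095,"jaw": 1},{"sx": 0.0188,"sy": -0.1275,"sz": 0.0225,"turn": 0.0159,"jaw": 1},{"sx": 0.0263,"sy": -0.1788,"sz": 0.0375,"turn": 0.0223,"jaw": 1},{"sx": 0.0325,"sy": -0.2188,"sz": 0.05,"turn": 0.025,"jaw": 1},{"sx": 0.035,"sy": -0.24,"sz": 0.0563,"turn": 0.025,"jaw": 1},{"sx": 0.0363,"sy": -0.2456,"sz": 0.0575,"turn": 0.025,"jaw": 1},{"sx": 0.0363,"sy": -0.2456,"sz": 0.0575,"turn": 0.025,"jaw": 1},{"sx": 0.0363,"sy": -0.2456,"sz": 0.0575,"turn": 0.025,"jaw": 1}]'

```text
clock: 12.5
tool_pos: [499.7, 13.0, 201.8]
tcp_rot: [-0.384, -3.118, -0.001]
contact_force: [-0.1, -1.1, 0.1]
opening: 1.003
gripper_force: 0.0
```

```bash
python3 -c "
from h import *
import cv2
snap('wrist','w6.png')
cv2.imwrite('pics/w6c.png',cv2.resize(cv2.imread('pics/w6.png')[100:300,220:420],None,fx=3,fy=3,interpolation=2))
delta([498.3,12,90],75.9)
z=np.load('pics/w6.png.npz')
c,s=np.cos(np.radians(-14.1)),np.sin(np.radians(-14.1))
for h,r in((54,0),(54,-42),(101,0),(101,-26),(101,26)):print(h,r,(proj('wrist',np.array([498.3+r*c,12+r*s,h]),(z['p'],z['r']))-[220,100])*3)"
```

```text
[  1.3  -1.5 112. ] yang 75.99 turn 0.0015 t 12.55 [499.9  13.1 202. ]
54 0 [301.54683205 245.22003849]
54 -42 [301.70113046 105.826445  ]
101 0 [301.22583555 290.20328888]
101 -26 [301.32315203 188.67547186]
101 26 [301.14694041 385.48981853]
```

View pics/w6c.png

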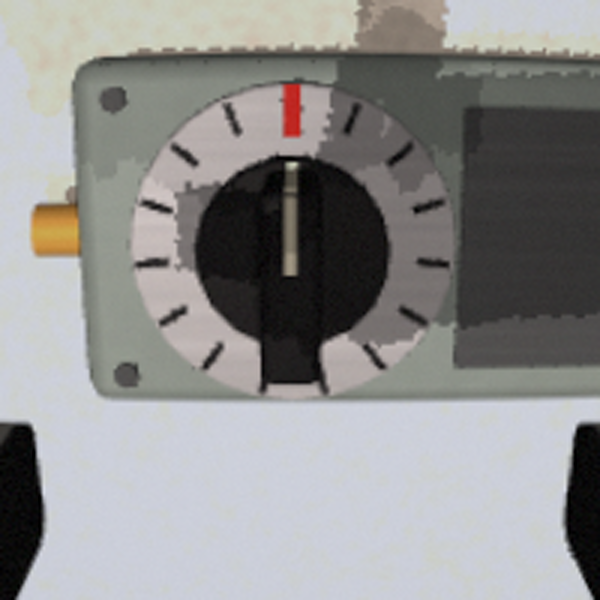

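Bar centred at crop x≈291, tool centre ≈305, so the knob lies ~3 mm further along −y of the tool; orientation is aligned.

To row units: 111 mm / 800 = 0.1388, 1.5 mm / 800 = 0.0019.

Emit:
send_path --plan '[{"sx": 0.0013,"sy": -0.0025,"sz": 0.0188,"jaw": 1},{"sx": 0.0019,"sy": -0.004,"sz": 0.05,"jaw": 0.9},{"sx": 0.0019,"sy": -0.004,"sz": 0.0813,"jaw": 0.8},{"sx": 0.0019,"sy": -0.004,"sz": 0.1063,"jaw": 0.7},{"sx": 0.0019,"sy": -0.004,"sz": 0.125,"jaw": 0.7},{"sx": 0.0019,"sy": -0.004,"sz": 0.135,"jaw": 0.7},{"sx": 0.0019,"sy": -0.004,"sz": 0.1388,"jaw": 0.7},{"sx": 0.0019,"sy": -0.004,"sz": 0.1388,"jaw": 0.7},{"sx": 0.0019,"sy": -0.004,"sz": 0.1388,"jaw": 0.7}]' --squeeze 25

```text
clock: 13.45
tool_pos: [498.1, 9.6, 91.8]
tcp_rot: [0.384, 3.116, -0.0]
contact_force: [-0.5, -0.0, -0.1]
opening: 0.701
gripper_force: 0.0
```

Emit:
send_path --plan '[{"jaw": 0.5},{"jaw": 0.35},{"jaw": 0.25},{"jaw": 0.2},{"jaw": 0.15},{"jaw": 0.1},{"jaw": 0.1},{"jaw": 0.1}]'

```text
clock: 14.25
tool_pos: [497.5, 9.9, 91.2]
tcp_rot: [0.385, 3.118, 0.001]
contact_force: [-0.4, 4.4, 5.3]
opening: 0.183
gripper_force: 28.0
```

To row units: 0.419 rad / 6.2832 = 0.0667.

Emit:
send_path --plan '[{"turn": 0.0095,"jaw": 0.1},{"turn": 0.0191,"jaw": 0.1},{"turn": 0.0286,"jaw": 0.1},{"turn": 0.0382,"jaw": 0.1},{"turn": 0.0477,"jaw": 0.1},{"turn": 0.0573,"jaw": 0.1},{"turn": 0.0667,"jaw": 0.1},{"turn": 0.0667,"jaw": 0.1},{"turn": 0.0667,"jaw": 0.1},{"turn": 0.0667,"jaw": 0.1}]'

```text
clock: 15.25
tool_pos: [497.5, 9.8, 91.1]
tcp_rot: [1.023, 2.97, 0.001]
contact_force: [-0.7, 4.8, 5.7]
opening: 0.186
gripper_force: 28.1
```

```bash
python3 -c "
from h import *
print(bot.read_state()['torque']);delta([497.5,9.9,91],75.99)"
```

```text
[0.66431047 0.19141981 0.02871451]
[0.1 0.1 0.1] yang 51.98 turn -0.4191 t 15.25 [497.5   9.8  91.1]
```

First click reached with low torque; on to the second and third.

To row units: 0.419 rad / 6.2832 = 0.0667.

Emit:
send_path --plan '[{"turn": 0.0095,"jaw": 0.1},{"turn": 0.0191,"jaw": 0.1},{"turn": 0.0286,"jaw": 0.1},{"turn": 0.0382,"jaw": 0.1},{"turn": 0.0477,"jaw": 0.1},{"turn": 0.0573,"jaw": 0.1},{"turn": 0.0667,"jaw": 0.1},{"turn": 0.0667,"jaw": 0.1},{"turn": 0.0667,"jaw": 0.1}]' --only "contact|open"

```text
contact_force: [-1.6, 4.2, 5.6]
opening: 0.18
```

Emit:
send_path --plan '[{"turn": 0.0095,"jaw": 0.1},{"turn": 0.0191,"jaw": 0.1},{"turn": 0.0286,"jaw": 0.1},{"turn": 0.0382,"jaw": 0.1},{"turn": 0.0477,"jaw": 0.1},{"turn": 0.0573,"jaw": 0.1},{"turn": 0.0653,"jaw": 0.1},{"turn": 0.0667,"jaw": 0.1},{"turn": 0.0667,"jaw": 0.1},{"turn": 0.0667,"jaw": 0.1},{"turn": 0.0667,"jaw": 0.1},{"turn": 0.0667,"jaw": 0.1},{"turn": 0.0667,"jaw": 0.1}]'

```text
clock: 17.45
tool_pos: [497.4, 9.8, 91.2]
tcp_rot: [-2.143, -2.297, -0.0]
contact_force: [-2.5, 4.2, 6.1]
opening: 0.184
gripper_force: 28.3
```

```bash
python3 -c "
from h import *
import cv2
print(bot.read_state()['torque']);delta([497.5,9.9,91],75.99)
snap('scene','s7.png');snap('top','t7.png');
a=cv2.imread('pics/s7.png')[150:310,310:470];b=cv2.imread('pics/t7.png')[170:280,190:300]
cv2.imwrite('pics/m7.png',cv2.hconcat([cv2.resize(a,(400,400),interpolation=2),cv2.resize(b,(400,400),interpolation=2)]))"
```

```text
[ 0.7566996   0.37726135 -0.00686459]
[0.1 0.1 0.2] yang 3.96 turn -1.2571 t 17.45 [497.4   9.8  91.2]
```

View pics/m7.png

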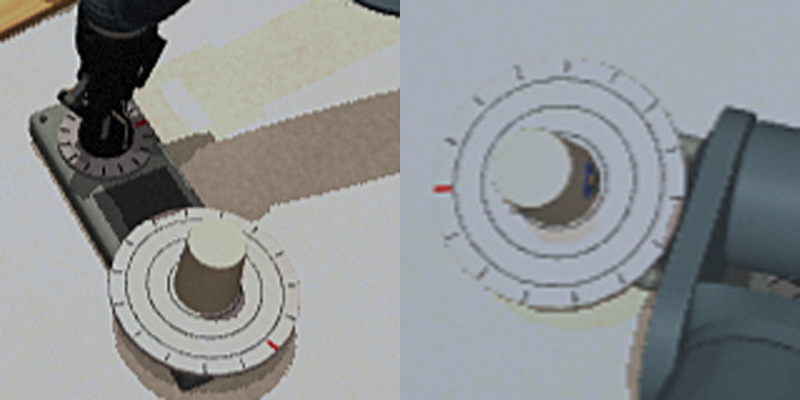

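The red rim mark has swung 72° clockwise, from below the wheel to its left at (442,188) in the top view. The cup stands centred and the grip holds.

```bash
python3 -c "
from station import bot
print(bot.hand_in())"
```

```text
the job is handed in; nothing more can be done
None
```

I stood the flowered cup mouth down in the middle of the wheel, turned the knob three clicks clockwise, and handed the job in at about 17.5 s with the knob still gripped at the third stop; the hand-in returned no verdict.

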